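# Seat the flask's clamp screw and back it off a quarter turn

## Task

The stage holder has two bays with a thumbscrew over each: one bay holds the culture flask, the other a round dish. Turn the thumbscrew over the flask clockwise (seen from above) until it seats, then back it off a quarter turn and finish while still gripping it there, at rest, so that it can be locked. Do not turn the dish's screw, and leave everything else where it is.

Things in the scene. Friction and masses are not known exactly. Their poses are not given: they have to be found in the camera images.
- holder: stage holder, fixed: dark steel plate 150 (x) by 310 (y) mm, 12 thick, two bays 150 mm apart along y. Over each an aluminium clamp arm (22 mm wide, top 76 mm above the bench), from a post on the +x side, carries a thumbscrew above the bay's centre; a rubber foot under it sinks 6 mm per turn clockwise. Origin: on the bench midway between the screws; x away from the robot, y left, if not turned
- bay_l (a point): centre of the floor of the left (+y) bay, on the plate's top, 12 mm above the bench, straight under its thumbscrew's axis
- bay_r (a point): centre of the floor of the right (-y) bay, 12 mm above the bench, straight under its thumbscrew's axis
- flask: the culture flask lying flat in one of the bays: clear rectangular body 62 x 58 mm, 25 mm high, with stepped shoulders and a 23 mm round white screw cap that points to the holder's -x side (to the robot). Origin: underside, within 3 mm of the bay's centre
- dish: round lidded dish, clear, 60 mm across, 25 mm high, in the other bay. Origin: centre of its underside
- screw_l (a joint): angle (rad) of the left (+y) thumbscrew, growing as it turns clockwise seen from above (its yaw falls equally). 0 = loose end stop; 3.60 = seated (hard stop, foot down on what lies in the bay); a quarter turn back is 2.03. Starts between 1.3 and 2.9. Friction about 0.06 N m; stays where left; goes solid at the seat
- screw_r (a joint): angle (rad) of the right (-y) thumbscrew, growing as it turns clockwise seen from above (its yaw falls equally). 0 = loose end stop; 3.60 = seated (hard stop, foot down on what lies in the bay); a quarter turn back is 2.03. Starts between 1.3 and 2.9. Friction about 0.06 N m; stays where left; goes solid at the seat
- wing_l (a point): thumbscrew over the left (+y) bay: upright black bar 42 mm long, 12 thick, 32 high, on a steel hub (radius 16 mm, 6 high). It turns in place about the vertical, not rising or sinking. This point: on the axis, 112 mm above the bench, 8 mm under the bar's top: a good pinch height. Own x along the 42 mm length, z up; both ends look alike. Nothing of the clamp stands higher than 82 mm beside it
- wing_r (a point): thumbscrew over the right (-y) bay: upright black bar 42 mm long, 12 thick, 32 high, on a steel hub (radius 16 mm, 6 high). It turns in place about the vertical, not rising or sinking. This point: on the axis, 112 mm above the bench, 8 mm under the bar's top: a good pinch height. Own x along the 42 mm length, z up; both ends look alike. Nothing of the clamp stands higher than 82 mm beside it
- wing_end_l (a point): middle of one end face of the left bay's wing, 21 mm from the axis along the wing's own x, 112 mm above the bench
- wing_end_r (a point): middle of one end face of the right bay's wing, 21 mm from the axis along the wing's own x, 112 mm above the bench
- lens: microscope objective, steel, 24 mm across, 32 mm high, standing on the holder's plate between the bays; leave alone. Origin: centre of its underside
- lenscap: black lens cap 26 mm across, 10 mm high, on the plate between the bays; leave alone. Origin: centre of its underside
- flask2: a second flask like the first, lying on the bench away from the holder; not part of the job. Origin: underside
- bottle: a glass bottle, 60 mm across, 130 mm high, standing by; leave alone. Origin: centre of its underside
- pipette: hand pipette lying on the bench, 260 mm long, 26 mm wide; leave alone. Origin: underside
- slidebox: a grey and white slide box, 85 x 100 mm, 33 mm high, standing by; leave alone. Origin: centre of its underside
Mind the look-alikes: they are no part of the job. What is shaped like the flask but purple is not meant.

How it is judged:
By the outcome, as a careful person would: the job done as asked, in the order asked, and still so for the second after the job is handed in, while the arm keeps its last pose, push and grip.
It also fails if it takes over 37 s, if anything falls off the work surface, if the arm or the gripper's body presses on something with over 40 N, if the wrist force passes 120 N, or if a joint passes its speed limit or range.

## Robot

A 6-joint arm with a two-finger parallel gripper is mounted at the origin on the work surface. World frame = base frame: x ahead of the robot, y to its left, z up, the work surface at z = 0. Lengths are in mm, angles in rad, forces in N, time in s.
With the tool pointing down it reaches from about 350 to 725 mm from the base axis. Payload 6 kg.
Tool frame: the origin (TCP) lies between the finger pads; the fingertips stand ctrl.tips_ahead ahead of it and the grasp point (between the pads) lies 3 mm ahead of it (ctrl.tips_ahead is the distance from the TCP to the fingertips, in mm); z points along the fingers, y is the line along which they close (so a half turn about z gives the same grasp; the last joint's range is limited). The gripper opens to 85 mm and grips with 20 to 120 N. Pads are 22 mm wide; open, the fingers measure 114 mm over their backs; the gripper's body (76 mm by 85 mm) begins 54 mm behind the grasp point. The pads swing forward as they close: fully open they stand 13 mm farther back than shut.
Start: joints at [-0.812, 0.04, 0.085, 0, -1.615, -0.334], TCP at [247.29, -546.648, 253.261] pointing down, gripper open.
Joint ranges: [-2.56, 2.56], [-1.29, 2.01], [-1.08, 1.49], [-3.29, 1.98], [-2.81, -0.18], [-2.99, 2.99]. Speed limits (rad/s): [2.57, 2.57, 3.01, 3.14, 3.14, 3.14].

## Interface

Orientations are given as a unit quaternion [w, x, y, z].
In Python, from rig import ctrl gives the robot as it stands. The module is installed in compiled form; this text tells all that it offers.
- The arm moves only by the tool drive_tool, never from a script. Its argument "series" is text: rows parted by semicolons, each of 5 numbers parted by spaces: the gripper command: -1 is shut, 1 is fully open, values between are in proportion, then the shift along the tool's x, y, z in units of 0.15 m (1.0 is 0.15 m), then the turn about the tool's z in units of pi/4 rad (1.0 is pi/4 rad). A call has 1 to 20 rows; each row is the pose to reach, as a shift and turn from the pose commanded when the call began, along the tool's axes at that moment; what a row does not reach only later rows make up. A row lasts 1/12 s, in which the tool goes at most 41.7 mm and 7.16 degrees, less where a joint would pass 70% of its speed; a pose out of reach is approached as far as the arm can. A call with a number of a shift or a turn outside -1 to 1 is refused whole. A call with a gripper value outside its range is refused whole. The fingers move at their own pace and stop on an object; "force" is the grip in N (left out, the last holds). Time passes only in rows, so rows that repeat a pose let the fingers close. It gives the time, the measured TCP pose, the force, the opening and the grip force at its end, in the units of the state.
- ctrl.get_obs(): the state, without advancing time (a new reading comes with each control period).
- ctrl.snapshot(name): name is "scene" or "side" or "wrist"; returns a dict with "frame" (480x640x3 uint8, blue, green, red), "depth" (480x640 float32, mm along the optical axis (not along the pixel's ray), 0 where there is no reading), "mtx" (3x3 intrinsics, pixels), "origin" and "rotation" of the camera in the world. Camera axes: x right, y up, looking along -z (the intrinsics and any distortion apply to the point x, -y, -z); pixel columns grow to the right and rows downward; lengths in mm; the calibration is good to about 2 mm. The wrist camera is an equidistant fisheye: a pixel r from the principal point sees the ray r / f radians off the axis. A picture is of the moment at which its call begins.
- ctrl.hand_in(): hands the job in; it is judged then, once.
The state is a dict: "time_s": time; "joint_pos": joint angles; "qd": joint speeds; "joint_torque": joint torques, N m; "position": TCP position; "orientation": TCP orientation; "contact_force": force on the tool from outside, world axes, zero at the start; "ft_torque": the same for the moment, N m; "opening": finger opening in mm; "gripper_force": force on a finger pad.
Only numpy, scipy, OpenCV 4.12 (cv2) and the standard library are available. Lean on these libraries where they do the work, as an engineer would, in place of code of your own. Each camera call takes 0.05 s, during which the arm holds its last target. There are 200 camera calls.

## Working session

There is one attempt and no reset: what is moved stays moved. The work goes in short steps, Python scripts to look and compute and a tool call to move; the robot and the scene stay as the last step left them, time stands still between calls to the robot, and variables do not carry over. Pictures are saved under pics/ and viewed, at most 10 in all, crops included, and the job is handed in when it is done.

Besides the shell and the picture viewer there is one more tool, called after ">>>" as name(argument=value, ...) on one line, values as JSON. drive_tool: Moves the arm, as the interface text tells. Shifts and turns lie within -1 to 1; 1 stands for 0.15 m of shift or pi/4 rad of turn. Its arguments: {"type":"object","properties":{"series":{"type":"string"},"force":{"type":"number"}},"required":["series"]}

```bash
mkdir -p pics
cat > h.py <<'E'
import numpy as np,cv2,pickle
from rig import ctrl
def snap(n,f):
    s=ctrl.snapshot(n); cv2.imwrite(f'pics/{f}.png',s['frame']); pickle.dump(s,open(f'{f}.pkl','wb')); return s
def ray(s,u,v):
    K=s['mtx']; return np.array(s['rotation'])@np.array([(u-K[0,2])/K[0,0],-(v-K[1,2])/K[1,1],-1.])
def onplane(s,u,v,z):
    d=ray(s,u,v); o=np.array(s['origin']); return o+d*(z-o[2])/d[2]
def cloud(s):
    v,u=np.mgrid[:480,:640]; K=s['mtx']; D=s['depth']
    c=np.stack([(u-K[0,2])/K[0,0]*D,-(v-K[1,2])/K[1,1]*D,-D],-1)
    P=c@np.array(s['rotation']).T+np.array(s['origin']); P[D==0]=np.nan; return P
E
python3 - <<'E'
from h import *
o=ctrl.get_obs(); print(o, ctrl.tips_ahead)
for n in('scene','side'):
    s=snap(n,n); print(n,s['mtx'],s['origin'],s['rotation'])
E
```

```text
{'time_s': 0.0, 'joint_pos': array([-8.12289340e-01,  4.08004072e-02,  8.38383536e-02, -4.64589241e-04,
       -1.61546455e+00, -3.33733795e-01]), 'qd': array([-1.67253070e-03,  2.06679655e-04, -5.58635058e-05,  8.21565854e-04,
        5.15039819e-04,  1.19651213e-04]), 'joint_torque': array([-1.04641458e-03, -3.68205929e+01,  3.47413409e+01,  6.93239674e+00,
       -5.52116748e-03,  1.82796711e-07]), 'position': array([ 247.25834265, -546.38568586,  252.3002524 ]), 'orientation': array([-2.25046999e-04, -2.10803347e-01,  9.77528123e-01,  8.17104404e-04]), 'contact_force': array([-0.55812339, -0.16515873,  1.00910178]), 'ft_torque': array([-0.0002019 ,  0.00101907, -0.03478758]), 'gripper_force': 0.0, 'opening': 85.12541565468548} 22.0
scene [[521.36646364   0.         314.97326705]
 [  0.         521.36646364 242.25004533]
 [  0.           0.           1.        ]] [1253.86136967  -63.121761   1072.57682005] [0.68472234 0.2313526  0.21187568 0.65782976]
side [[580.75053333   0.         314.59201626]
 [  0.         580.75053333 244.92957313]
 [  0.           0.           1.        ]] [361.52893151 857.71971914 993.45473129] [-0.08723844 -0.04730534  0.38294963  0.91842324]
```

View pics/scene.png

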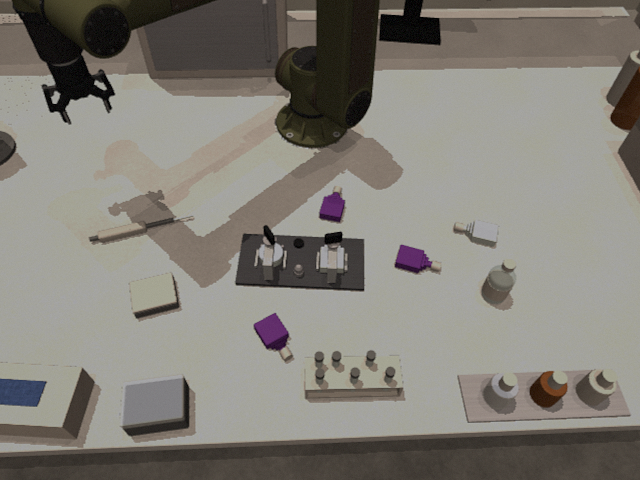

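View pics/side.png

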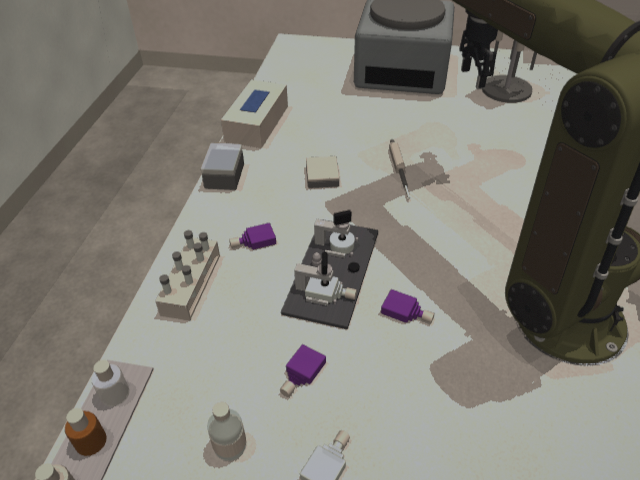

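The scene view looks back at the robot, so image right is +y. The bay at about (333,260) shows a rectangular body, and the one at about (270,258) looks round. In the side view, the near (+y) bay at (325,290) shows a white cap at (349,293). I'll check that in a crop and measure the wings.

```bash
sed -i "s/np.array(s\['rotation'\])/Rot(s)/g" h.py
cat >> h.py <<'E'
from scipy.spatial.transform import Rotation
def Rot(s):
    q=np.array(s['rotation']); return Rotation.from_quat(q[[1,2,3,0]]).as_matrix()
E
python3 - <<'E'
from h import *
S={n:pickle.load(open(n+'.pkl','rb')) for n in('scene','side')}
a=S['scene']['frame'][215:300,230:375]; b=S['side']['frame'][200:330,275:390]
a=cv2.resize(a,None,fx=400/145,fy=400/145,interpolation=2); b=cv2.resize(b,None,fx=3.4,fy=3.4,interpolation=2)
c=np.zeros((450,800,3),np.uint8); c[:a.shape[0],:400]=a; c[:b.shape[0],405:405+b.shape[1]]=b[:, :395]
cv2.imwrite('pics/crop.png',c)
for n,s in S.items():
    P=cloud(s); m=(P[...,2]>88)&(P[...,2]<135)&(P[...,0]>300)&(P[...,0]<750)&(abs(P[...,1])<250)
    k,l,st,ce=cv2.connectedComponentsWithStats(m.astype(np.uint8))
    for i in range(1,k):
        if st[i,4]>15:
            q=P[l==i]; print(n,st[i],ce[i].round(1),q.mean(0).round(1),q.min(0).round(),q.max(0).round(), s['frame'][l==i].mean(0).round())
            t=q[q[:,2]>np.percentile(q[:,2],50)]; w,V=np.linalg.eigh(np.cov(q[:,:2].T)); print('   axis',V[:,1].round(3),np.sqrt(w).round(1))
# plate corners on z=12
for n,s in S.items():
    P=cloud(s); m=(s['frame'].max(2)<75)&(abs(P[...,2]-12)<7)&(P[...,0]>300)&(P[...,0]<750)&(abs(P[...,1])<300)
    k,l,st,ce=cv2.connectedComponentsWithStats(m.astype(np.uint8)); i=1+st[1:,4].argmax()
    q=np.array([onplane(s,u,v,12)[:2] for v,u in np.argwhere(l==i)],np.float32); r=cv2.minAreaRect(q); print(n,'plate',r,P[l==i][:,2].mean())
E
```

```text
scene [263 225  13  21 154] [268.1 235.3] [ 516.6 -125.3  108.7] [ 494. -139.   88.] [ 534. -110.  123.] [31. 33. 35.]
   axis [-0.836 -0.549] [ 4.4 12.4]
scene [324 232  18  16 205] [332.3 238.3] [529.7  23.4 107.7] [518.   4.  88.] [541.  45. 124.] [21. 22. 23.]
   axis [-0.163  0.987] [ 3.3 11.7]
side [333 209  18  18 242] [341.8 217.4] [ 512.1 -118.4  106.9] [ 494. -139.   88.] [ 532. -106.  125.] [38. 38. 40.]
   axis [-0.9   -0.436] [ 3.9 11.8]
side [317 251  15  24 173] [324.  263.6] [524.9  32.1 107.6] [510.   5.  88.] [541.  50. 125.] [48. 48. 51.]
   axis [-0.11   0.994] [ 5.7 12.8]
scene plate ((524.3506469726562, -50.06938171386719), (307.4127502441406, 153.80360412597656), 84.89402770996094) 11.376499033233758
side plate ((520.0771484375, -43.61384582519531), (312.19940185546875, 148.61619567871094), 84.79910278320312) 12.106313400775706
```

View pics/crop.png

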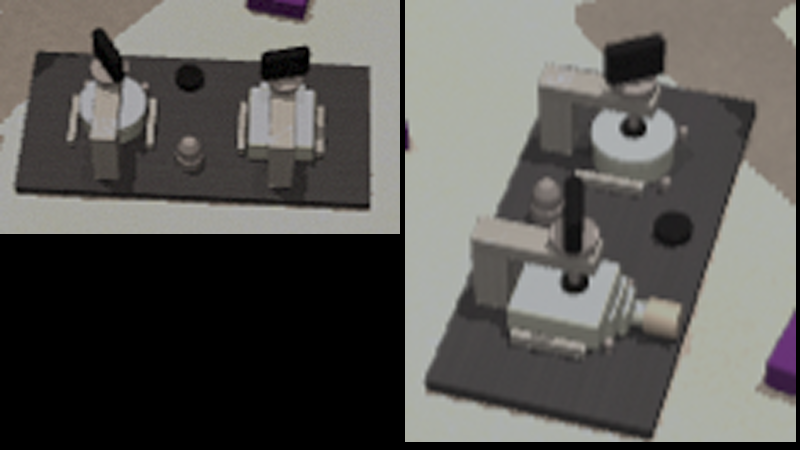

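The left (+y) bay holds the flask: rectangular body, with the cap towards -x at crop (660,318). The right bay holds the round dish. The look-alikes are flask2 at scene (478,232), outside the holder, the purple flasks at (332,207), (411,258) and (272,332), and the dish's screw at (268,237). I choose the left wing at scene (333,238) / side (324,264), at roughly (528,28). Next I'll refine it from the top face and both views.

```bash
cat >> h.py <<'E'
def plan(xy,z=None):
    o=ctrl.get_obs(); q=o['orientation']; R=Rotation.from_quat(q[[1,2,3,0]]).as_matrix()
    d=np.array([xy[0],xy[1],o['position'][2] if z is None else z])-o['position']
    print('pos',o['position'].round(1),'tool yaw_y deg',np.degrees(np.arctan2(R[1,1],R[0,1])).round(2),'shift units',(R.T@d/150).round(3),'j',o['joint_pos'].round(3))
E
python3 - <<'E'
from h import *
for n,roi in(('scene',(318,226,350,252)),('side',(308,245,340,282))):
    s=pickle.load(open(n+'.pkl','rb')); P=cloud(s); x0,y0,x1,y1=roi
    m=np.zeros((480,640),np.uint8); m[y0:y1,x0:x1]=((P[...,2]>88)&(P[...,2]<130)&(s['frame'].max(2)<90))[y0:y1,x0:x1]
    t=(m>0)&(P[...,2]>116.5); q=np.array([onplane(s,u,v,120)[:2] for v,u in np.argwhere(t)],np.float32)
    print(n,'top',len(q),cv2.minAreaRect(q),q.mean(0), 'dark comp median rgb',s['frame'][t].mean(0))
plan((528.5,28),252)
E
```

```text
scene top 62 ((527.8408813476562, 24.10111427307129), (12.67595100402832, 38.91801452636719), 12.971735000610352) [527.5945   24.83033] dark comp median rgb [18.43548387 18.88709677 20.25806452]
side top 71 ((525.5661010742188, 27.555509567260742), (10.903421401977539, 40.823795318603516), 7.111574649810791) [525.7003    27.596636] dark comp median rgb [31.91549296 31.73239437 32.88732394]
pos [ 247.2 -546.4  252.4] tool yaw_y deg 114.34 shift units [-3.287  2.716  0.006] j [-0.812  0.041  0.084 -0.    -1.615 -0.334]
```

Both views give a 12 x 40 mm top face centred near (527,26), wing yaw about 100°. Moving over it at travel height.

>>> drive_tool(series="1 -1 0.826 0 0;1 -1 0.826 0 0;1 -1 0.826 0 0;1 -1 0.826 0 0;1 -1 0.826 0 0", force=60)

```text
time_s: 0.52
position: [333.7, -369.4, 253.0]
orientation: [0.0, -0.211, 0.977, 0.0]
contact_force: [1.6, -0.4, -0.4]
opening: 85.7
gripper_force: 0.0
```

>>> drive_tool(series="1 -1 0.826 0 0;1 -1 0.826 0 0;1 -1 0.826 0 0;1 -1 0.826 0 0;1 -1 0.826 0 0")

```text
time_s: 0.93
position: [419.2, -194.3, 253.0]
orientation: [0.0, -0.212, 0.977, 0.0]
contact_force: [1.2, -0.4, 0.4]
opening: 85.5
gripper_force: 0.0
```

>>> drive_tool(series="1 -1 0.826 0 -0.84;1 -1 0.826 0 -0.84;1 -1 0.826 0 -0.84;1 -1 0.826 0 -0.84;1 -1 0.826 0 -0.84;1 -1 0.826 0 -0.84;1 -1 0.826 0 -0.84")

```text
time_s: 1.52
position: [504.3, -21.0, 252.3]
orientation: [-0.001, -0.518, 0.856, 0.0]
contact_force: [-0.7, -0.8, -0.1]
opening: 85.3
gripper_force: 0.0
```

```bash
python3 -c "
from h import *
plan((527,26),230)"
```

```text
pos [504.3 -21.  252.3] tool yaw_y deg 152.36 shift units [-0.348  0.011  0.148] j [ 0.358 -0.214 -0.155 -0.    -1.632 -0.84 ]
```

>>> drive_tool(series="1 -0.35 0.01 0.15 -0.84;1 -0.35 0.01 0.15 -0.84;1 -0.35 0.01 0.15 -0.84;1 -0.35 0.01 0.15 -0.84;1 -0.35 0.01 0.15 -0.84;1 -0.35 0.01 0.15 -0.84;1 -0.35 0.01 0.15 -0.84;1 -0.35 0.01 0.15 -0.84")

```text
time_s: 2.18
position: [527.1, 23.9, 230.8]
orientation: [-0.0, 0.765, -0.645, -0.0]
contact_force: [0.1, 0.1, -0.3]
opening: 85.6
gripper_force: 0.0
```

Run:
```python
from h import *
plan((527,26),115)
s=snap('wrist','wrist1'); print(s['mtx'],s['origin'],s['rotation'])
```

```text
pos [527.1  23.9 230.8] tool yaw_y deg -170.27 shift units [-0.014 -0.002  0.772] j [ 0.427 -0.155 -0.143 -0.    -1.583 -0.257]
[[371.64829954   0.         323.44597083]
 [  0.         371.64829954 237.20588477]
 [  0.           0.           1.        ]] [539.76927522 -54.70693007 351.88612219] [-0.08454154  0.01341892 -0.15563481  0.98409881]
```

View pics/wrist1.png

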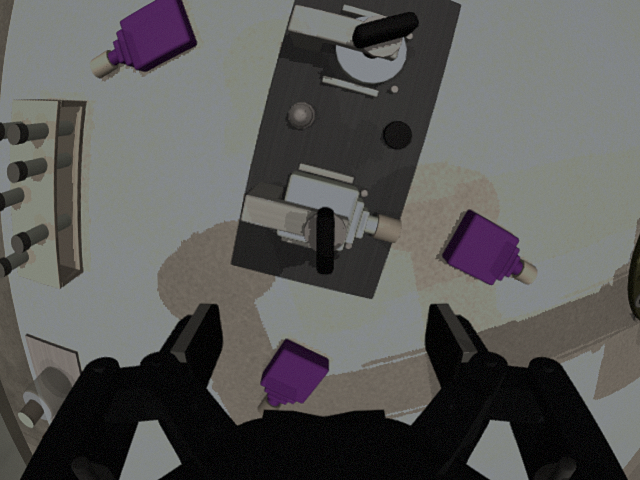

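The wrist view confirms the flask (cap at (385,230)) under the wing at (325,240). The wing is almost parallel to the pads, and the dish's wing is at (385,33). I'll refine with fisheye rays.

```bash
cat >> h.py <<'E'
def wray(s,u,v):
    K=s['mtx']; x=(u-K[0,2])/K[0,0]; y=(v-K[1,2])/K[1,1]; r=np.hypot(x,y)+1e-12
    c=np.array([np.sin(r)*x/r,-np.sin(r)*y/r,-np.cos(r)]); return c
def wing(s,roi):
    x0,y0,x1,y1=roi; q=[]
    R=Rot(s); o=np.array(s['origin'])
    for v in range(y0,y1):
        for u in range(x0,x1):
            c=wray(s,u,v); D=s['depth'][v,u]
            if D==0 or s['frame'][v,u].max()>80: continue
            p=o+R@(c*D/-c[2])
            if 115<p[2]<127:
                d=R@c; q.append((o+d*(120-o[2])/d[2])[:2])
    q=np.array(q,np.float32); r=cv2.minAreaRect(q); w,V=np.linalg.eigh(np.cov(q.T)); a=np.degrees(np.arctan2(V[1,1],V[0,1]))%180
    print('wing',len(q),r,q.mean(0),'yaw',a); return r
E
python3 - <<'E'
from h import *
s=pickle.load(open('wrist1.pkl','rb')); wing(s,(305,195,350,285)); wing(s,(345,5,425,55))
E
```

```text
wing 1037 ((525.1253662109375, 24.109554290771484), (11.77182674407959, 41.306068420410156), 9.451042175292969) [525.2856    23.948795] yaw 99.19595071531033
wing 1125 ((511.6974792480469, -122.0079574584961), (41.661685943603516, 12.33752155303955), 28.984516143798828) [ 512.0528   -121.924484] yaw 29.271159762744162
```

>>> drive_tool(series="1 -0.008 0.006 0.2 0;1 -0.008 0.006 0.4 0;1 -0.008 0.006 0.6 0;1 -0.008 0.006 0.77 0;1 -0.008 0.006 0.77 0;1 -0.008 0.006 0.77 0")

```text
time_s: 2.73
position: [525.7, 25.0, 114.8]
orientation: [0.001, 0.765, -0.644, -0.0]
contact_force: [0.6, 0.9, 1.5]
opening: 85.2
gripper_force: 0.0
```

>>> drive_tool(series="-1 0 0 0 0;-1 0 0 0 0;-1 0 0 0 0;-1 0 0 0 0;-1 0 0 0 0;-1 0 0 0 0;-1 0 0 0 0;-1 0 0 0 0;-1 0 0 0 0;-1 0 0 0 0;-1 0 0 0 0;-1 0 0 0 0", force=40)

```text
time_s: 3.73
position: [526.1, 25.6, 115.8]
orientation: [0.0, 0.766, -0.643, -0.0]
contact_force: [-4.1, 0.1, 5.2]
opening: 11.1
gripper_force: 40.5
```

```bash
python3 -c "
from h import *
plan((526,25),115); o=ctrl.get_obs(); print(o['contact_force'],o['ft_torque'],o['opening'],o['gripper_force'])"
```

```text
pos [526.1  25.6 115.8] tool yaw_y deg -170.05 shift units [0.004 0.001 0.006] j [ 0.431 -0.129 -0.33  -0.    -1.371 -0.257]
[-4.13800435  0.0950866   5.2017204 ] [0.21519006 1.58939142 0.06613005] 11.119786009815945 40.54927468299866
```

Gripped, with an 11 mm opening and about 4 N of side force. Now turning clockwise in steps, watching the yaw and moment.

>>> drive_tool(series="-1 0 0 0 0.1;-1 0 0 0 0.2;-1 0 0 0 0.3;-1 0 0 0 0.4;-1 0 0 0 0.5;-1 0 0 0 0.6;-1 0 0 0 0.6;-1 0 0 0 0.6")

```text
time_s: 4.4
position: [525.6, 25.6, 115.8]
orientation: [-0.001, -0.594, 0.804, 0.0]
contact_force: [-7.0, 1.4, 6.3]
opening: 11.5
gripper_force: 40.8
```

```bash
cat >> h.py <<'E'
def st():
    o=ctrl.get_obs(); plan((526,25),115); print('t',o['time_s'],'F',o['contact_force'].round(1),'M',o['ft_torque'].round(3),'open',o['opening'].round(2),'grip',round(o['gripper_force'],1))
E
python3 -c "
from h import *
st()"
```

```text
pos [525.6  25.6 115.8] tool yaw_y deg 162.92 shift units [ 0.003 -0.004  0.005] j [ 0.431 -0.13  -0.33  -0.    -1.372 -0.729]Traceback (most recent call last):
  File "<string>", line 3, in <module>
    st()
    ~~^^
  File "h.py", line 36, in st
    o=ctrl.get_obs(); plan((526,25),115); print('t',o['time_s'],'F',o['contact_force'].round(1),'M',o['ft_torque'].round(3),'open',o['opening'].round(2),'grip',round(o['gripper_force'],1))
                                                                                                                                   ^^^^^^^^^^^^^^^^^^
AttributeError: 'float' object has no attribute 'round'
```

>>> drive_tool(series="-1 0 0.005 0 0.1;-1 0 0.005 0 0.2;-1 0 0.005 0 0.2;-1 0 0.005 0 0.2")

```text
time_s: 4.73
position: [525.3, 25.7, 115.8]
orientation: [-0.0, -0.529, 0.848, -0.0]
contact_force: [-3.9, -0.3, 5.0]
opening: 11.2
gripper_force: 40.6
```

```bash
sed -i "s/o\['opening'\].round(2)/round(o['opening'],2)/" h.py; python3 -c "
from h import *
st()"
```

```text
pos [525.3  25.7 115.8] tool yaw_y deg 153.91 shift units [ 0.002 -0.006  0.005] j [ 0.432 -0.131 -0.332  0.    -1.371 -0.887]
t 4.7333 F [-3.9 -0.3  5. ] M [ 0.139  1.586 -0.074] open 11.17 grip 40.6
```

>>> drive_tool(series="-1 0 0 0 0.05;-1 0 0 0 0.1;-1 0 0 0 0.15;-1 0 0 0 0.2;-1 0 0 0 0.2")

```text
time_s: 5.15
position: [525.2, 25.8, 115.9]
orientation: [-0.0, -0.46, 0.888, 0.0]
contact_force: [-5.3, 1.0, 6.2]
opening: 11.5
gripper_force: 40.7
```

```bash
sed -i "s/'F',/'tq',o['joint_torque'].round(3)[[0,5]],'F',/" h.py; python3 -c "
from h import *
st()"
```

```text
pos [525.2  25.8 115.9] tool yaw_y deg 144.82 shift units [ 0.001 -0.007  0.006] j [ 0.432 -0.132 -0.332 -0.    -1.371 -1.046]
t 5.15 tq [-0.462 -0.447] F [-5.3  1.   6.2] M [ 0.238  1.839 -0.04 ] open 11.48 grip 40.7
```

>>> drive_tool(series="-1 0 0 0 0.05;-1 0 0 0 0.1;-1 0 0 0 0.1;-1 0 0 0 0.1")

```text
time_s: 5.48
position: [525.1, 25.8, 115.8]
orientation: [-0.0, -0.426, 0.905, 0.0]
contact_force: [-6.6, 1.4, 6.6]
opening: 11.3
gripper_force: 40.7
```

Run:
```python
from h import *
st()
s=snap('wrist','wrist2'); cv2.imwrite('pics/w2c.png',cv2.resize(s['frame'][200:420,180:470],None,fx=2.5,fy=2.5))
```

```text
pos [525.1  25.8 115.8] tool yaw_y deg 140.43 shift units [ 0.001 -0.008  0.006] j [ 0.432 -0.132 -0.332 -0.    -1.371 -1.123]
t 5.4833 tq [-0.621 -0.025] F [-6.6  1.4  6.6] M [ 0.347  2.026 -0.06 ] open 11.33 grip 40.7
```

View pics/w2c.png

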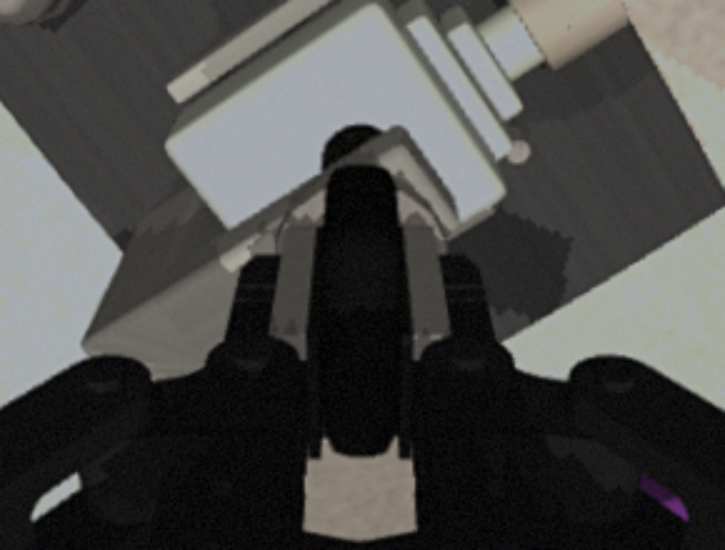

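The wing sits squarely between the pads at crop (360,300) and turns with them. Continuing.

>>> drive_tool(series="-1 0.003 0.004 0 0.05;-1 0.003 0.004 0 0.1;-1 0.003 0.004 0 0.15;-1 0.003 0.004 0 0.2;-1 0.003 0.004 0 0.2;-1 0.003 0.004 0 0.2")

```text
time_s: 6.03
position: [524.9, 26.0, 115.8]
orientation: [0.0, -0.354, 0.935, -0.0]
contact_force: [-3.4, 1.6, 5.1]
opening: 11.2
gripper_force: 40.5
```

```bash
python3 -c "
from h import *
st()"
```

```text
pos [524.9  26.  115.8] tool yaw_y deg 131.51 shift units [-0.001 -0.009  0.006] j [ 0.433 -0.133 -0.334  0.    -1.37  -1.279]
t 6.0333 tq [-0.522 -0.058] F [-3.4  1.6  5.1] M [ 0.269  1.123 -0.019] open 11.22 grip 40.5
```

>>> drive_tool(series="-1 0 0 0 0.05;-1 0 0 0 0.1;-1 0 0 0 0.15;-1 0 0 0 0.15;-1 0 0 0 0.15")

```text
time_s: 6.45
position: [524.9, 26.1, 115.8]
orientation: [0.0, -0.299, 0.954, 0.0]
contact_force: [-3.5, 1.6, 5.6]
opening: 11.0
gripper_force: 40.6
```

```bash
python3 -c "
from h import *
st()"
```

```text
pos [524.9  26.1 115.8] tool yaw_y deg 124.77 shift units [-0.002 -0.01   0.005] j [ 0.433 -0.133 -0.333 -0.    -1.37  -1.397]
t 6.45 tq [-0.776 -0.024] F [-3.5  1.6  5.6] M [0.43  1.286 0.01 ] open 10.98 grip 40.6
```

>>> drive_tool(series="-1 0 0 0 0.05;-1 0 0 0 0.1;-1 0 0 0 0.1;-1 0 0 0 0.1")

```text
time_s: 6.78
position: [524.8, 26.1, 115.8]
orientation: [0.0, -0.261, 0.965, 0.0]
contact_force: [-4.6, 1.2, 5.7]
opening: 11.2
gripper_force: 40.6
```

```bash
python3 -c "
from h import *
st()"
```

```text
pos [524.8  26.1 115.8] tool yaw_y deg 120.27 shift units [-0.003 -0.01   0.005] j [ 0.433 -0.133 -0.333 -0.    -1.37  -1.475]
t 6.7833 tq [-0.949 -0.023] F [-4.6  1.2  5.7] M [ 0.549  1.347 -0.084] open 11.23 grip 40.6
```

>>> drive_tool(series="-1 0 0 0 0.05;-1 0 0 0 0.1;-1 0 0 0 0.1;-1 0 0 0 0.1")

```text
time_s: 7.12
position: [524.8, 26.2, 115.8]
orientation: [0.0, -0.223, 0.975, 0.0]
contact_force: [-5.0, 1.4, 5.3]
opening: 11.3
gripper_force: 40.7
```

```bash
python3 -c "
from h import *
st()"
```

```text
pos [524.8  26.2 115.8] tool yaw_y deg 115.77 shift units [-0.004 -0.011  0.006] j [ 0.433 -0.133 -0.333 -0.    -1.37  -1.554]
t 7.1167 tq [-1.123 -0.024] F [-5.   1.4  5.3] M [ 0.643  1.453 -0.009] open 11.3 grip 40.7
```

>>> drive_tool(series="-1 0 0 0 0.05;-1 0 0 0 0.1;-1 0 0 0 0.1;-1 0 0 0 0.1")

```text
time_s: 7.45
position: [524.8, 26.2, 115.8]
orientation: [0.0, -0.185, 0.983, 0.0]
contact_force: [-4.1, 2.6, 6.5]
opening: 11.4
gripper_force: 40.7
```

```bash
python3 -c "
from h import *
st()"
```

```text
pos [524.8  26.2 115.8] tool yaw_y deg 111.27 shift units [-0.005 -0.011  0.006] j [ 4.330e-01 -1.330e-01 -3.330e-01 -1.000e-03 -1.370e+00 -1.632e+00]
t 7.45 tq [-1.301 -0.024] F [-4.1  2.6  6.5] M [ 0.745  1.57  -0.103] open 11.43 grip 40.7
```

>>> drive_tool(series="-1 0 0 0 0.05;-1 0 0 0 0.1;-1 0 0 0 0.1;-1 0 0 0 0.1")

```text
time_s: 7.78
position: [524.7, 26.4, 115.8]
orientation: [0.0, -0.146, 0.989, 0.0]
contact_force: [-3.6, 3.5, 6.6]
opening: 11.3
gripper_force: 40.7
```

```bash
python3 -c "
from h import *
st()"
```

```text
pos [524.7  26.4 115.8] tool yaw_y deg 106.78 shift units [-0.006 -0.011  0.005] j [ 4.330e-01 -1.330e-01 -3.330e-01 -1.000e-03 -1.370e+00 -1.711e+00]
t 7.7833 tq [-1.479 -0.024] F [-3.6  3.5  6.6] M [ 0.907  1.672 -0.038] open 11.27 grip 40.7
```

>>> drive_tool(series="-1 0.002 0.004 0 0.05;-1 0.002 0.004 0 0.1;-1 0.002 0.004 0 0.1;-1 0.002 0.004 0 0.1")

```text
time_s: 8.12
position: [524.6, 26.5, 115.8]
orientation: [0.001, -0.107, 0.994, 0.0]
contact_force: [-2.1, 1.0, 4.8]
opening: 11.4
gripper_force: 40.5
```

```bash
python3 -c "
from h import *
st()"
```

```text
pos [524.6  26.5 115.8] tool yaw_y deg 102.31 shift units [-0.007 -0.012  0.006] j [ 0.434 -0.134 -0.335  0.    -1.37  -1.79 ]
t 8.1167 tq [-0.513 -0.038] F [-2.1  1.   4.8] M [ 0.287  0.786 -0.034] open 11.43 grip 40.5
```

>>> drive_tool(series="-1 0 0 0 0.05;-1 0 0 0 0.1;-1 0 0 0 0.1;-1 0 0 0 0.1")

```text
time_s: 8.45
position: [524.6, 26.6, 115.8]
orientation: [0.001, -0.068, 0.998, 0.0]
contact_force: [-2.3, 1.2, 5.5]
opening: 11.3
gripper_force: 40.6
```

```bash
python3 -c "
from h import *
st()"
```

```text
pos [524.6  26.6 115.8] tool yaw_y deg 97.81 shift units [-0.008 -0.012  0.006] j [ 0.434 -0.134 -0.334  0.    -1.37  -1.868]
t 8.45 tq [-0.713 -0.021] F [-2.3  1.2  5.5] M [ 0.448  0.861 -0.055] open 11.28 grip 40.6
```

>>> drive_tool(series="-1 0 0 0 0.05;-1 0 0 0 0.1;-1 0 0 0 0.1;-1 0 0 0 0.1")

```text
time_s: 8.78
position: [524.6, 26.6, 115.8]
orientation: [0.0, -0.029, 1.0, 0.0]
contact_force: [-1.8, 1.3, 5.0]
opening: 11.0
gripper_force: 40.6
```

```bash
python3 -c "
from h import *
st()"
```

```text
pos [524.6  26.6 115.8] tool yaw_y deg 93.31 shift units [-0.009 -0.011  0.005] j [ 0.434 -0.134 -0.334 -0.    -1.37  -1.947]
t 8.7833 tq [-0.89  -0.022] F [-1.8  1.3  5. ] M [ 0.539  0.87  -0.04 ] open 11.03 grip 40.6
```

>>> drive_tool(series="-1 0 0 0 0.05;-1 0 0 0 0.1;-1 0 0 0 0.1;-1 0 0 0 0.1")

```text
time_s: 9.12
position: [524.6, 26.7, 115.9]
orientation: [0.001, 0.01, 1.0, 0.0]
contact_force: [-3.1, 2.6, 5.8]
opening: 11.2
gripper_force: 40.6
```

```bash
python3 -c "
from h import *
st()"
```

```text
pos [524.6  26.7 115.9] tool yaw_y deg 88.82 shift units [-0.009 -0.011  0.006] j [ 0.434 -0.134 -0.334 -0.    -1.37  -2.025]
t 9.1167 tq [-1.061 -0.022] F [-3.1  2.6  5.8] M [ 0.611  0.996 -0.038] open 11.25 grip 40.6
```

>>> drive_tool(series="-1 0 0 0 0.05;-1 0 0 0 0.1;-1 0 0 0 0.1;-1 0 0 0 0.1")

```text
time_s: 9.45
position: [524.6, 26.8, 115.8]
orientation: [0.0, 0.05, 0.999, 0.0]
contact_force: [-3.4, 2.7, 5.8]
opening: 11.2
gripper_force: 40.6
```

```bash
python3 -c "
from h import *
st()"
```

```text
pos [524.6  26.8 115.8] tool yaw_y deg 84.32 shift units [-0.01  -0.011  0.006] j [ 0.434 -0.134 -0.334 -0.    -1.37  -2.104]
t 9.45 tq [-1.228 -0.022] F [-3.4  2.7  5.8] M [ 0.805  0.967 -0.053] open 11.19 grip 40.6
```

>>> drive_tool(series="-1 0 0 0 0.05;-1 0 0 0 0.1;-1 0 0 0 0.1;-1 0 0 0 0.1")

```text
time_s: 9.78
position: [524.6, 26.9, 115.8]
orientation: [0.0, 0.089, 0.996, 0.001]
contact_force: [-1.5, 3.1, 4.9]
opening: 11.5
gripper_force: 40.6
```

Run:
```python
from h import *
st()
s=snap('wrist','wrist3'); cv2.imwrite('pics/w3c.png',cv2.resize(s['frame'][200:420,180:470],None,fx=2.5,fy=2.5))
```

```text
pos [524.6  26.9 115.8] tool yaw_y deg 79.82 shift units [-0.011 -0.011  0.005] j [ 0.434 -0.134 -0.334 -0.    -1.37  -2.183]
t 9.7833 tq [-1.391 -0.022] F [-1.5  3.1  4.9] M [ 0.874  0.983 -0.047] open 11.49 grip 40.6
```

View pics/w3c.png

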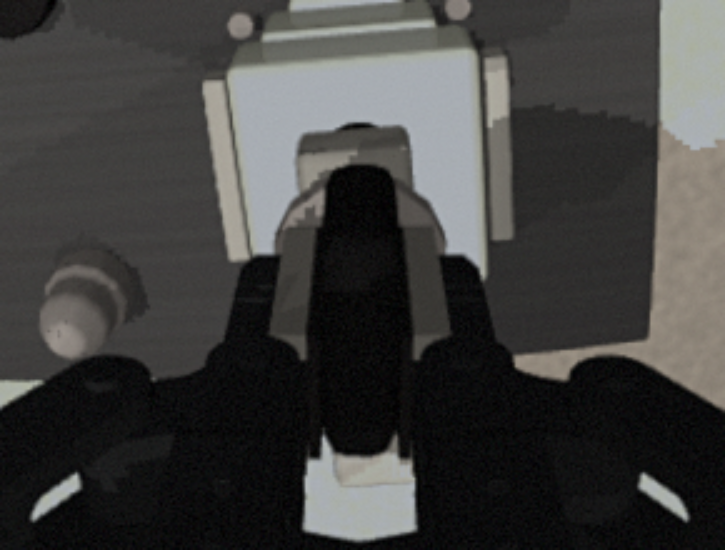

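The wing still lies flat between the pads at crop (360,300), so the screw has followed 110° without seating. Continuing.

>>> drive_tool(series="-1 0.002 0.003 0 0.05;-1 0.002 0.003 0 0.1;-1 0.002 0.003 0 0.1;-1 0.002 0.003 0 0.1")

```text
time_s: 10.17
position: [524.6, 27.0, 115.9]
orientation: [0.001, 0.128, 0.992, 0.0]
contact_force: [-0.7, 1.4, 5.3]
opening: 11.0
gripper_force: 40.5
```

```bash
python3 -c "
from h import *
st()"
```

```text
pos [524.6  27.  115.9] tool yaw_y deg 75.34 shift units [-0.012 -0.011  0.006] j [ 0.435 -0.135 -0.335  0.    -1.369 -2.262]
t 10.1667 tq [-0.544 -0.021] F [-0.7  1.4  5.3] M [ 0.361  0.336 -0.023] open 10.98 grip 40.5
```

>>> drive_tool(series="-1 0 0 0 0.05;-1 0 0 0 0.1;-1 0 0 0 0.1;-1 0 0 0 0.1")

```text
time_s: 10.5
position: [524.6, 27.1, 115.8]
orientation: [0.001, 0.166, 0.986, 0.0]
contact_force: [-1.4, 1.0, 5.3]
opening: 10.9
gripper_force: 40.5
```

```bash
python3 -c "
from h import *
st()"
```

```text
pos [524.6  27.1 115.8] tool yaw_y deg 70.84 shift units [-0.013 -0.01   0.005] j [ 0.435 -0.135 -0.335  0.    -1.369 -2.34 ]
t 10.5 tq [-0.711 -0.021] F [-1.4  1.   5.3] M [ 0.458  0.247 -0.057] open 10.93 grip 40.5
```

119° turned, so at most about 13° is left to the seat.

>>> drive_tool(series="-1 0 0 0 0.05;-1 0 0 0 0.1;-1 0 0 0 0.1;-1 0 0 0 0.1")

```text
time_s: 10.83
position: [524.7, 27.2, 115.8]
orientation: [0.001, 0.205, 0.979, 0.001]
contact_force: [-0.6, 1.7, 5.1]
opening: 11.3
gripper_force: 40.5
```

```bash
python3 -c "
from h import *
st()"
```

```text
pos [524.7  27.2 115.8] tool yaw_y deg 66.34 shift units [-0.014 -0.01   0.005] j [ 0.435 -0.135 -0.335  0.    -1.369 -2.419]
t 10.8333 tq [-0.852 -0.021] F [-0.6  1.7  5.1] M [ 0.62   0.24  -0.059] open 11.27 grip 40.5
```

>>> drive_tool(series="-1 0 0 0 0.05;-1 0 0 0 0.05;-1 0 0 0 0.05")

```text
time_s: 11.08
position: [524.7, 27.2, 115.8]
orientation: [0.001, 0.224, 0.975, 0.001]
contact_force: [-0.4, 1.2, 5.3]
opening: 11.2
gripper_force: 40.5
```

```bash
python3 -c "
from h import *
st()"
```

```text
pos [524.7  27.2 115.8] tool yaw_y deg 64.09 shift units [-0.014 -0.009  0.005] j [ 0.435 -0.135 -0.335 -0.    -1.369 -2.458]
t 11.0833 tq [-0.919 -0.014] F [-0.4  1.2  5.3] M [ 0.541  0.231 -0.074] open 11.18 grip 40.5
```

>>> drive_tool(series="-1 0 0 0 0.05;-1 0 0 0 0.05;-1 0 0 0 0.05")

```text
time_s: 11.33
position: [524.7, 27.2, 115.9]
orientation: [0.001, 0.243, 0.97, 0.001]
contact_force: [-0.3, 2.2, 5.8]
opening: 11.2
gripper_force: 40.5
```

```bash
python3 -c "
from h import *
st()"
```

```text
pos [524.7  27.2 115.9] tool yaw_y deg 61.84 shift units [-0.015 -0.009  0.006] j [ 0.435 -0.135 -0.335 -0.    -1.369 -2.497]
t 11.3333 tq [-0.982 -0.014] F [-0.3  2.2  5.8] M [ 0.621  0.189 -0.029] open 11.18 grip 40.5
```

>>> drive_tool(series="-1 0 0 0 0.05;-1 0 0 0 0.05;-1 0 0 0 0.05")

```text
time_s: 11.58
position: [524.7, 27.3, 115.8]
orientation: [0.001, 0.262, 0.965, 0.001]
contact_force: [-0.0, 1.3, 4.7]
opening: 11.5
gripper_force: 40.5
```

```bash
python3 -c "
from h import *
st()"
```

```text
pos [524.7  27.3 115.8] tool yaw_y deg 59.6 shift units [-0.015 -0.009  0.005] j [ 0.435 -0.135 -0.335 -0.    -1.369 -2.537]
t 11.5833 tq [-1.122 -0.016] F [-0.   1.3  4.7] M [ 0.729  0.15  -0.057] open 11.47 grip 40.5
```

>>> drive_tool(series="-1 0 0 0 0.05;-1 0 0 0 0.05;-1 0 0 0 0.05")

```text
time_s: 11.83
position: [524.7, 27.3, 115.8]
orientation: [0.001, 0.28, 0.96, 0.001]
contact_force: [-0.3, 2.1, 5.9]
opening: 10.9
gripper_force: 42.4
```

```bash
python3 -c "
from h import *
st()"
```

```text
pos [524.7  27.3 115.8] tool yaw_y deg 57.44 shift units [-0.016 -0.008  0.006] j [ 0.435 -0.135 -0.335  0.    -1.369 -2.574]
t 11.8333 tq [-1.944 -0.892] F [-0.3  2.1  5.9] M [ 0.749 -0.004  0.881] open 10.9 grip 42.4
```

Seated: the moment jumped from about 0.05 to 0.88 N m at yaw 57.4°. A small release will locate the stop angle.

>>> drive_tool(series="-1 0 0 0 -0.015;-1 0 0 0 -0.015")

```text
time_s: 12.0
position: [524.7, 27.3, 115.8]
orientation: [0.001, 0.275, 0.962, 0.001]
contact_force: [0.2, 2.5, 5.1]
opening: 11.5
gripper_force: 40.7
```

```bash
python3 -c "
from h import *
st()"
```

```text
pos [524.7  27.3 115.8] tool yaw_y deg 58.12 shift units [-0.016 -0.008  0.005] j [ 0.435 -0.135 -0.335  0.    -1.369 -2.563]
t 12.0 tq [-1.629 -0.319] F [0.2 2.5 5.1] M [0.757 0.004 0.452] open 11.49 grip 40.7
```

The moment fell by 0.43 N m over 0.68°, so the stop lies at tool yaw of about 58.8°. The target is about 148.8°, backing off counter-clockwise.

>>> drive_tool(series="-1 0 0 0 -0.1;-1 0 0 0 -0.2;-1 0 0 0 -0.3;-1 0 0 0 -0.4;-1 0 0 0 -0.5;-1 0 0 0 -0.6;-1 0 0 0 -0.7;-1 0 0 0 -0.7;-1 0 0 0 -0.7")

```text
time_s: 12.75
position: [524.6, 26.7, 115.8]
orientation: [0.001, 0.004, 1.0, -0.0]
contact_force: [-1.7, 0.6, 6.0]
opening: 11.3
gripper_force: 40.5
```

```bash
python3 -c "
from h import *
st()"
```

```text
pos [524.6  26.7 115.8] tool yaw_y deg 89.54 shift units [-0.01  -0.012  0.006] j [ 4.350e-01 -1.350e-01 -3.350e-01  1.000e-03 -1.369e+00 -2.014e+00]
t 12.75 tq [-0.35   0.104] F [-1.7  0.6  6. ] M [0.206 0.096 0.086] open 11.31 grip 40.5
```

>>> drive_tool(series="-1 0 0 0 -0.1;-1 0 0 0 -0.2;-1 0 0 0 -0.3;-1 0 0 0 -0.4;-1 0 0 0 -0.5;-1 0 0 0 -0.6;-1 0 0 0 -0.7;-1 0 0 0 -0.7;-1 0 0 0 -0.7")

```text
time_s: 13.5
position: [524.7, 26.2, 115.8]
orientation: [0.001, -0.266, 0.964, -0.001]
contact_force: [2.5, -4.5, 4.7]
opening: 10.9
gripper_force: 40.5
```

```bash
python3 -c "
from h import *
st()"
```

```text
pos [524.7  26.2 115.8] tool yaw_y deg 120.81 shift units [-0.003 -0.012  0.006] j [ 4.340e-01 -1.350e-01 -3.350e-01  1.000e-03 -1.369e+00 -1.468e+00]
t 13.5 tq [1.746 0.237] F [ 2.5 -4.5  4.7] M [-1.12  -0.929  0.025] open 10.91 grip 40.5
```

>>> drive_tool(series="-1 0 -0.004 0 -0.1;-1 0 -0.004 0 -0.2;-1 0 -0.004 0 -0.3;-1 0 -0.004 0 -0.4;-1 0 -0.004 0 -0.5;-1 0 -0.004 0 -0.58;-1 0 -0.004 0 -0.622;-1 0 -0.004 0 -0.622;-1 0 -0.004 0 -0.622;-1 0 -0.004 0 -0.622;-1 0 -0.004 0 -0.622")

```text
time_s: 14.42
position: [525.1, 25.9, 115.8]
orientation: [0.001, -0.49, 0.872, -0.001]
contact_force: [3.7, -3.6, 4.9]
opening: 11.4
gripper_force: 40.5
```

Run:
```python
from h import *
st()
s=snap('wrist','wrist4'); cv2.imwrite('pics/w4c.png',cv2.resize(s['frame'][150:420,150:500],None,fx=2.2,fy=2.2)); print(ctrl.get_obs()['qd'].round(4))
```

```text
pos [525.1  25.9 115.8] tool yaw_y deg 148.71 shift units [ 0.002 -0.008  0.005] j [ 4.330e-01 -1.340e-01 -3.350e-01  1.000e-03 -1.369e+00 -9.800e-01]
t 14.4167 tq [ 2.095 -0.053] F [ 3.7 -3.6  4.9] M [-1.294 -1.323  0.018] open 11.43 grip 40.5
[ 0.0002  0.0008  0.0002 -0.0021  0.0003  0.0008]
```

View pics/w4c.png

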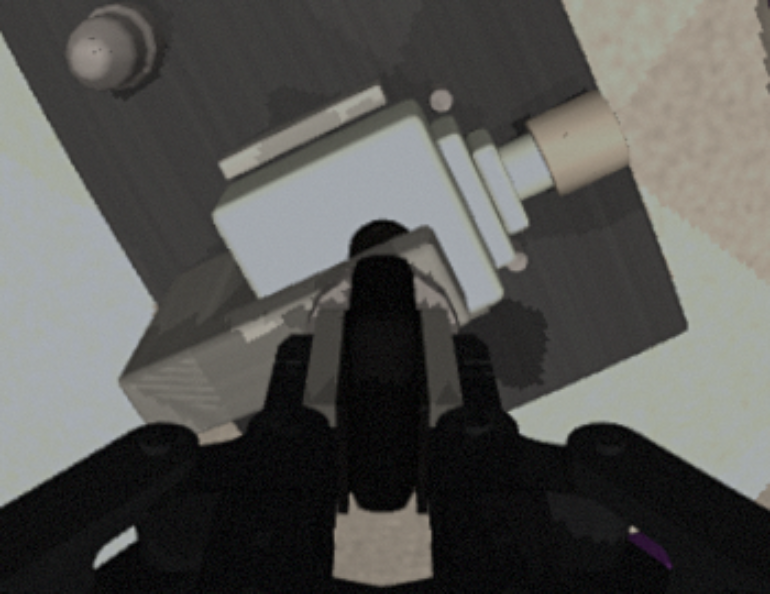

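The wing is held squarely between the pads at crop (385,380). The tool yaw is 148.7°, a quarter turn (89.9°) back from the seat. The flask is in place, the moment is about 0 and the arm is at rest, so I'm handing in.

```bash
python3 -c "
from rig import ctrl
print(ctrl.hand_in())"
```

```text
the job is handed in; nothing more can be done
None
```

I turned the flask's thumbscrew (left bay) clockwise until it seated, backed it off a quarter turn (about 90°), and handed in with the gripper still holding it at rest; the dish's screw was not touched.

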